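# Line up the microscope objectives by height

## Task

Put the four microscope objectives away on the aluminium rail, one in the middle of each black pad, in order of height: the tallest next to the upright steel post, then the next tallest, down to the shortest at the far end. Keep them upright and set each one down gently, never dropping one or knocking one over, and leave them standing free.

Things in the scene. Friction and masses are not known exactly. Their poses are not given: they have to be found in the camera images.
- lens_a: The shortest of four bare-aluminium microscope objectives, each a round upright barrel with a black knurled band near the top of its straight part and a conical nose on top with a black front ring around a bluish front glass; total height 34 mm, straight barrel 36 mm in diameter up to 26 mm, nose narrowing to 26 mm at the top. Loose, standing nose up on its flat foot on the bench. Origin: centre of its underside, z up along its axis.
- lens_b: The second shortest of four bare-aluminium microscope objectives, each a round upright barrel with a black knurled band near the top of its straight part and a conical nose on top with a black front ring around a bluish front glass; total height 48 mm, straight barrel 36 mm in diameter up to 38 mm, nose narrowing to 23 mm at the top. Loose, standing nose up on its flat foot on the bench. Origin: centre of its underside, z up along its axis.
- lens_c: The second tallest of four bare-aluminium microscope objectives, each a round upright barrel with a black knurled band near the top of its straight part and a conical nose on top with a black front ring around a bluish front glass; total height 62 mm, straight barrel 36 mm in diameter up to 50 mm, nose narrowing to 20 mm at the top. Loose, standing nose up on its flat foot on the bench. Origin: centre of its underside, z up along its axis.
- lens_d: The tallest of four bare-aluminium microscope objectives, each a round upright barrel with a black knurled band near the top of its straight part and a conical nose on top with a black front ring around a bluish front glass; total height 76 mm, straight barrel 36 mm in diameter up to 62 mm, nose narrowing to 17 mm at the top. Loose, standing nose up on its flat foot on the bench. Origin: centre of its underside, z up along its axis.
- pad0: One of four identical black rubber pads, 48 mm in diameter and 3 mm thick, fixed in a straight row 62 mm apart (centre to centre) on top of the aluminium rail; the pad names are dealt anew each time, so where it is in the row must be seen. Origin: centre of its underside, on the rail's top; its own top is 15 mm above the bench.
- pad1: One of four identical black rubber pads, 48 mm in diameter and 3 mm thick, fixed in a straight row 62 mm apart (centre to centre) on top of the aluminium rail; the pad names are dealt anew each time, so where it is in the row must be seen. Origin: centre of its underside, on the rail's top; its own top is 15 mm above the bench.
- pad2: One of four identical black rubber pads, 48 mm in diameter and 3 mm thick, fixed in a straight row 62 mm apart (centre to centre) on top of the aluminium rail; the pad names are dealt anew each time, so where it is in the row must be seen. Origin: centre of its underside, on the rail's top; its own top is 15 mm above the bench.
- pad3: One of four identical black rubber pads, 48 mm in diameter and 3 mm thick, fixed in a straight row 62 mm apart (centre to centre) on top of the aluminium rail; the pad names are dealt anew each time, so where it is in the row must be seen. Origin: centre of its underside, on the rail's top; its own top is 15 mm above the bench.
- post: Upright round steel post, 14 mm in diameter, 45 mm tall, fixed on the rail at one end of the row (either end), 53 mm from the centre of the nearest pad, in line with the pads. It marks the end where the tallest belongs. Origin: centre of its underside, on the rail's top, 12 mm above the bench.
- rail: Flat aluminium rail fixed to the bench, 330 mm long along its own y, 72 mm wide along its own x, 12 mm high. Origin: centre of its underside. Besides pads and post it carries only a flat screw head, 3 mm high, at the end without the post.

How it is judged (in metres and radians):
At the end, for the whole second after the job is handed in: Each objective stands upright (within 0.1 rad) and at rest on a pad, its axis within 10 mm of that pad's centre, and counting pads from the post the heights run 76, 62, 48, 34 mm ((horizontal distance between lens_a and pad0 below 0.01 m or horizontal distance between lens_a and pad1 below 0.01 m or horizontal distance between lens_a and pad2 below 0.01 m or horizontal distance between lens_a and pad3 below 0.01 m) and horizontal distance between lens_a and post between 0.219 and 0.259 m and height (world z) of lens_a between 0.012 and 0.019 m and angle between each of lens_a, lens_b, lens_c, lens_d's own z axis and vertical below 0.1 rad and linear speed of each of lens_a, lens_b, lens_c, lens_d below 0.02 m/s and angular speed of each of lens_a, lens_b, lens_c, lens_d below 0.2 rad/s and (horizontal distance between lens_b and pad0 below 0.01 m or horizontal distance between lens_b and pad1 below 0.01 m or horizontal distance between lens_b and pad2 below 0.01 m or horizontal distance between lens_b and pad3 below 0.01 m) and horizontal distance between lens_b and post between 0.157 and 0.197 m and height (world z) of lens_b between 0.012 and 0.019 m and (horizontal distance between lens_c and pad0 below 0.01 m or horizontal distance between lens_c and pad1 below 0.01 m or horizontal distance between lens_c and pad2 below 0.01 m or horizontal distance between lens_c and pad3 below 0.01 m) and horizontal distance between lens_c and post between 0.095 and 0.135 m and height (world z) of lens_c between 0.012 and 0.019 m and (horizontal distance between lens_d and pad0 below 0.01 m or horizontal distance between lens_d and pad1 below 0.01 m or horizontal distance between lens_d and pad2 below 0.01 m or horizontal distance between lens_d and pad3 below 0.01 m) and horizontal distance between lens_d and post between 0.033 and 0.073 m and height (world z) of lens_d between 0.012 and 0.019 m); the robot touches nothing.
It fails at once if an objective is knocked over (tilted more than 0.7 rad) (angle between any of lens_a, lens_b, lens_c, lens_d's own z axis and vertical above 0.7 rad).
It fails at once if an objective is dropped or thrown: faster than 0.6 m/s (a fall of about 18 mm) while the fingers do not touch it ((linear speed of lens_a above 0.6 m/s and contact force between the fingers and lens_a below 0.05 N) or (linear speed of lens_b above 0.6 m/s and contact force between the fingers and lens_b below 0.05 N) or (linear speed of lens_c above 0.6 m/s and contact force between the fingers and lens_c below 0.05 N) or (linear speed of lens_d above 0.6 m/s and contact force between the fingers and lens_d below 0.05 N)).
It also fails if it takes over 90 s, if anything falls off the work surface, if the arm or the gripper's body presses on something with over 40 N, if the wrist force passes 120 N, or if a joint passes its speed limit or range.

## Robot

A 7-joint arm with a two-finger parallel gripper is mounted at the origin on the work surface. World frame = base frame: x ahead of the robot, y to its left, z up, the work surface at z = 0. Lengths are in mm, angles in rad, forces in N, time in s.
With the tool pointing down it reaches from about 425 to 825 mm from the base axis. Payload 3.6 kg.
Tool frame: the origin (TCP) lies at the very end of the fingers, on their centre line; the grasp point (between the pads) lies 19 mm behind it; y points along the fingers, x is the direction in which the jaws open and shut, and the axes are right-handed (so a half turn about y gives the same grasp; the last joint's range is limited). The gripper opens to 85 mm and grips with 20 to 120 N. Pads are 22 mm wide; open, the fingers measure 114 mm over their backs; the gripper's body (76 mm by 85 mm) begins 54 mm behind the grasp point. The pads swing forward as they close: fully open they stand 13 mm farther back than shut.
Start: joints at [-1.194, 0.615, -0.013, 1.423, 0.008, 1.103, -0.04], TCP at [255.36, 597.707, 231.297] pointing down, gripper open.
Joint ranges: [-3.12, 3.12], [-0.3, 2.06], [-1.34, 1.32], [0.26, 2.42], [-1.36, 4.5], [0.01, 1.98], [-2.84, 2.84]. Speed limits (rad/s): [2.79, 2.79, 3.14, 3.14, 3.14, 3.14, 3.14].

## Interface

Orientations are given as [roll, pitch, yaw] about the fixed x, y, z axes, in that order (R = Rz(yaw) Ry(pitch) Rx(roll)).
In Python, from bench import manip, gripper_to, solve_ik, camera, sensors gives the robot as it stands. Calls block until the motion is done:
- manip.move_ptp(position, orientation): joint-space move of the TCP to a pose.
- manip.movel(position, attitude=None, max_speed=150): straight line of the TCP; attitude=None keeps the orientation; max_speed is the mean speed in mm/s.
- manip.move_j(angles): joint-space move.
- gripper_to(opening): opening from 0.0 (shut) to 1.0 (fully open); the grip force is fixed at half the most; returns when the fingers have stopped.
- manip.pause(seconds).
- solve_ik(position, orientation): joint angles nearest the present ones, or None.
- camera(name): name is "scene" or "top" or "wrist"; returns a dict with "img" (420x560x3 uint8, blue, green, red), "K" (3x3 intrinsics, pixels), "k1" (the pictures are not rectified: a ray, as slopes to the right and down, at radius r is drawn at 1 + k1 r^2 times it, then the intrinsics apply), "world_from_camera" (4x4, takes a point from camera to world coordinates). Camera axes: x right, y up, looking along -z (the intrinsics and any distortion apply to the point x, -y, -z); pixel columns grow to the right and rows downward; lengths in mm; the calibration is good to about 2 mm. A picture is of the moment at which its call begins. There is no depth.
A pose or a line that the arm cannot do raises manip.PlanningError and nothing moves.
- manip.job_done(): hands the job in, once; it reports no verdict.
Readings, each from a call of its own:
- sensors.get_t(): time.
- sensors.get_joint_pos(): joint angles.
- sensors.get_dq(): joint speeds.
- sensors.get_joint_torque(): joint torques, N m.
- sensors.get_eef_pos(): TCP position.
- sensors.get_tool_rot(): TCP orientation.
- sensors.get_ft_force(): force on the tool from outside, world axes, zero at the start.
- sensors.get_moment(): the same for the moment, N m.
- sensors.get_grip_width(): opening from 0.0 (shut) to 1.0 (fully open).
Only numpy, scipy, OpenCV 4.12 (cv2) and the standard library are available. Lean on these libraries where they do the work, as an engineer would, in place of code of your own. Each camera call takes 0.05 s, during which the arm holds its last target.

## Working session

There is one attempt and no reset: what is moved stays moved. The work goes in short steps, each a Python script; the robot and the scene stay as the last script left them, time stands still between calls to the robot, and variables do not carry over. Pictures are saved under pics/ and viewed, and the job is handed in when it is done.

```bash
ls; mkdir -p pics; python3 - <<'E'
from bench import manip, gripper_to, solve_ik, camera, sensors
import cv2,numpy as np
for n in ["scene","top","wrist"]:
    c=camera(n); cv2.imwrite(f"pics/{n}0.png",c["img"]); print(n,c["K"].tolist(),c["k1"],np.round(c["world_from_camera"],3).tolist())
print(sensors.get_t(),sensors.get_eef_pos(),sensors.get_tool_rot(),sensors.get_grip_width())
E
```

```text
pics
scene [[529.7731692112349, 0.0, 270.1173185990843], [0.0, 529.7731692112349, 216.64986931359576], [0.0, 0.0, 1.0]] -0.023627207510632995 [[-0.712, -0.399, 0.578, 1048.911], [0.702, -0.395, 0.592, 498.944], [-0.008, 0.827, 0.562, 520.047], [0.0, 0.0, 0.0, 1.0]]
top [[464.7535323369257, 0.0, 281.0977559177818], [0.0, 464.7535323369257, 207.6729005938452], [0.0, 0.0, 1.0]] -0.08560292876541636 [[-0.085, 0.971, -0.223, 360.443], [-0.996, -0.084, 0.014, 23.729], [-0.005, 0.224, 0.975, 939.332], [0.0, 0.0, 0.0, 1.0]]
wrist [[349.8128423666557, 0.0, 277.85747186011645], [0.0, 349.8128423666557, 210.52141719356285], [0.0, 0.0, 1.0]] -0.06509470995274604 [[0.393, -0.87, -0.297, 178.889], [0.92, 0.37, 0.13, 629.931], [-0.003, -0.324, 0.946, 373.714], [0.0, 0.0, 0.0, 1.0]]
0.15 [255.12544118 597.20282988 230.38363713] [-1.57078112  0.00202093  1.16707027] 1.0011018440543367
```

View pics/top0.png

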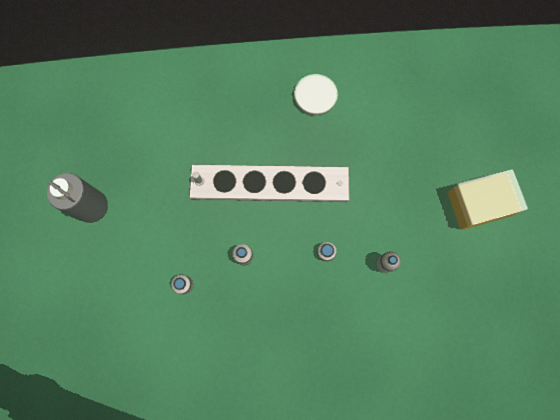

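View pics/scene0.png

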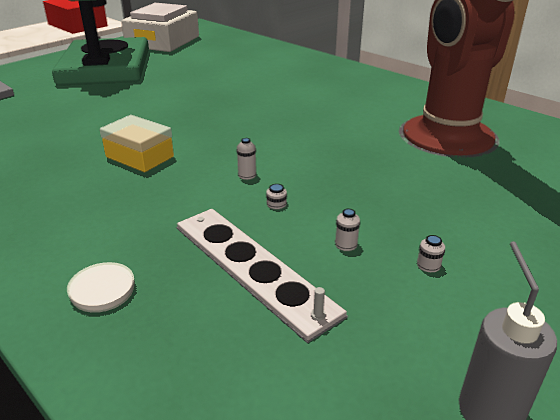

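```bash
cat > h.py <<'E'
import cv2,numpy as np
from bench import manip, gripper_to, solve_ik, camera, sensors
def ray(c,uv):
    p=cv2.undistortPoints(np.array([[uv]],float),c["K"],np.array([c["k1"],0,0,0.]))[0,0]
    T=c["world_from_camera"]; d=T[:3,:3]@np.array([p[0],-p[1],-1.]); return T[:3,3],d/np.linalg.norm(d)
def onz(c,uv,z):
    o,d=ray(c,uv); return o+d*(z-o[2])/d[2]
def tri(c1,u1,c2,u2):
    o1,d1=ray(c1,u1);o2,d2=ray(c2,u2)
    s=np.linalg.lstsq(np.stack([d1,-d2],1),o2-o1,rcond=None)[0]
    a,b=o1+s[0]*d1,o2+s[1]*d2
    return (a+b)/2,np.linalg.norm(a-b)
def blobs(m,lo,hi):
    n,l,s,c=cv2.connectedComponentsWithStats(m.astype(np.uint8)*255)
    return [(c[i],s[i,4],s[i,:4].tolist()) for i in range(1,n) if lo<=s[i,4]<=hi]
def blue(img):
    i=img.astype(int); return (i[...,0]>i[...,2]+25)&(i[...,0]>i[...,1]+10)
E
python3 - <<'E'
from h import *
t=camera("top");s=camera("scene")
for n,c in(("top",t),("scene",s)):
    print(n,"blue",[(np.round(b[0],1).tolist(),int(b[1])) for b in blobs(blue(c["img"]),6,400)])
    k=c["img"].max(2)<45
    print(n,"dark",[(np.round(b[0],1).tolist(),int(b[1]),b[2]) for b in blobs(k,100,1500)])
E
```

```text
top blue [([327.0, 249.9], 95), ([241.2, 251.9], 51), ([392.6, 259.6], 33), ([178.9, 283.3], 74)]
top dark []
scene blue [([245.5, 139.6], 17), ([276.0, 187.1], 64), ([348.6, 211.6], 47), ([433.6, 239.1], 73)]
scene dark [([96.3, 37.2], 1415, [79, 0, 49, 66]), ([447.1, 20.6], 976, [433, 0, 29, 43]), ([217.6, 233.6], 403, [204, 225, 28, 18]), ([240.0, 251.8], 462, [226, 243, 30, 19]), ([264.6, 271.8], 536, [249, 262, 32, 21]), ([292.0, 293.8], 627, [276, 282, 33, 24]), ([14.6, 398.3], 1446, [0, 357, 45, 63])]
```

```bash
python3 - <<'E'
from h import *
t=camera("top");s=camera("scene")
im=t["img"]; cv2.imwrite("pics/topcrop.png",cv2.resize(im[150:310,160:420],None,fx=3,fy=3,interpolation=cv2.INTER_NEAREST))
cv2.imwrite("pics/scenecrop.png",cv2.resize(s["img"][130:340,170:450],None,fx=2.8,fy=2.8))
print(im[181,224],im[181,240])
g=im.max(2)<80
P=sorted([tuple(b[0]) for b in blobs(g,150,700) if 170<b[0][1]<195])
S=sorted([tuple(b[0]) for b in blobs(s["img"].max(2)<45,350,700) if 220<b[0][1]<300],reverse=True)
for a,b in zip(P,S):
    print("pad",np.round(a,1),onz(t,a,15).round(1),onz(s,b,15).round(1),[np.round(x,1) for x in tri(t,a,s,b)])
B=sorted([tuple(b[0]) for b in blobs(blue(im),6,400)]);C=sorted([tuple(b[0]) for b in blobs(blue(s["img"]),6,400)],reverse=True)
for a,b,h in zip(B,C,(48,62,34,76)):
    print("lens",h,onz(t,a,h).round(1),onz(s,b,h).round(1),[np.round(x,1) for x in tri(t,a,s,b)])
E
```

```text
[57 66 61] [220 228 236]
pad [224.  180.9] [639.2 123.1  15. ] [642.8 125.   15. ] [array([640.3, 123.1,  12.1]), np.float64(0.7)]
pad [254.  181.5] [632.5  61.3  15. ] [636.8  63.9  15. ] [array([633.8,  61.2,  11.5]), np.float64(0.6)]
pad [283.8 181.8] [ 6.265e+02 -2.000e-01  1.500e+01] [630.4   2.6  15. ] [array([ 6.276e+02, -4.000e-01,  1.170e+01]), np.float64(0.4)]
pad [313.8 182.3] [620.2 -61.8  15. ] [623.9 -59.   15. ] [array([621.2, -62.2,  11.9]), np.float64(0.5)]
lens 48 [434.1 217.6  48. ] [434.2 217.1  48. ] [array([434.2, 217.3,  48.1]), np.float64(0.5)]
lens 62 [482.   93.6  62. ] [482.1  93.4  62. ] [array([482.1,  93.5,  62. ]), np.float64(0.2)]
lens 34 [475.6 -72.1  34. ] [476.1 -72.3  34. ] [array([475.7, -72.3,  33.8]), np.float64(0.5)]
lens 76 [ 441.6 -187.9   76. ] [ 441.9 -188.    76. ] [array([ 441.7, -188. ,   75.9]), np.float64(0.3)]
```

View pics/topcrop.png

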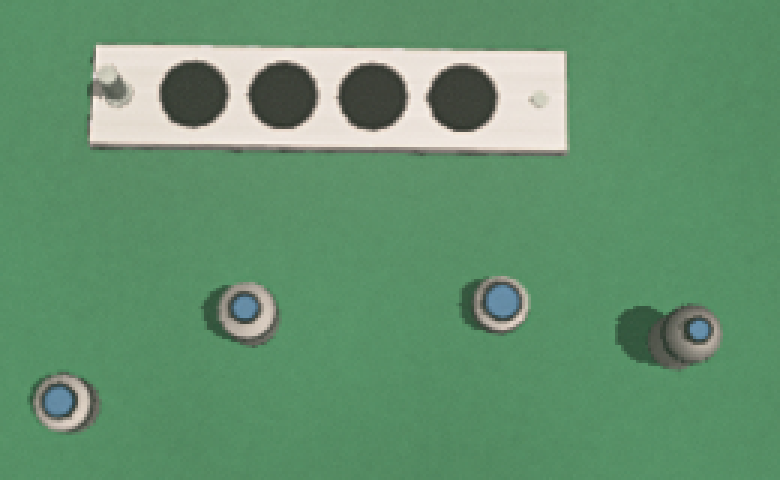

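View pics/scenecrop.png

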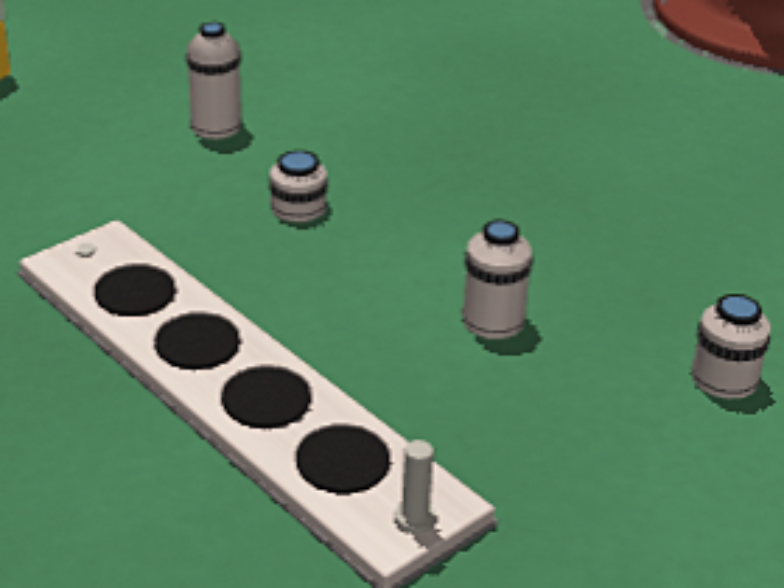

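```bash
cat >> h.py <<'E'
YAW=-0.102
L=dict(d=(441.8,-188.0,19),c=(482.1,93.5,16),b=(434.2,217.3,6),a=(475.8,-72.2,1.5))
P=dict(d=(640.4,123.3),c=(634.1,61.6),b=(627.9,-0.1),a=(621.6,-61.7))
ORI=[-np.pi/2,0,YAW]
def st(m): print(m,"t%.1f"%sensors.get_t(),np.round(sensors.get_eef_pos(),1),"w%.3f"%sensors.get_grip_width(),"F",np.round(sensors.get_ft_force(),1))
def pick(n):
    x,y,z=L[n]
    manip.move_ptp([x,y,z+100],ORI); st("above")
    manip.movel([x,y,z],max_speed=80); st("down")
    gripper_to(0.0); st("grip")
    zg=sensors.get_eef_pos()[2]
    manip.movel([x,y,z+30],max_speed=60); manip.movel([x,y,z+120],max_speed=150); st("lifted"); return zg
def place(n,zg):
    x,y=P[n]; z=L[n][2]
    manip.move_ptp([x,y,z+125],ORI); st("over")
    manip.movel([x,y,z+35],max_speed=100)
    manip.movel([x,y,z+19],max_speed=30); manip.pause(.2); f0=sensors.get_ft_force()[2]; e=sensors.get_eef_pos(); st("near")
    print("gap",e[2]-zg-15)
    zc=z+19
    for _ in range(14):
        zc-=.5; manip.movel([x,y,zc],max_speed=10); manip.pause(.05)
        f=sensors.get_ft_force()[2]-f0
        if f>4: break
    st("touch df%.1f"%f); print("gap",sensors.get_eef_pos()[2]-zg-15,"xy err",sensors.get_eef_pos()[:2]-[x,y])
    gripper_to(1.0); manip.pause(.1)
    manip.movel([x,y,zc+30],max_speed=60); manip.movel([x,y,zc+110],max_speed=150); st("free")
E
python3 - <<'E'
from h import *
for y in(YAW,YAW+np.pi):
  for n in "dcba":
    for p in ([*L[n]],[*L[n][:2],L[n][2]+120],[*P[n],L[n][2]+15],[*P[n],L[n][2]+125]):
        q=solve_ik(p,[-np.pi/2,0,y]); print(n,None if q is None else np.round(q,2))
E
```

```text
d [ 0.3   0.7   0.08  2.1  -0.15  0.34  0.41]
d [-0.09  0.56  0.67  2.03 -0.52  0.73  0.81]
d [-0.38  0.86  0.28  1.6  -0.32  0.73 -0.06]
d [-0.42  0.72  0.34  1.53 -0.28  0.94 -0.09]
c [-0.36  0.72  0.19  2.07 -0.35  0.37  0.  ]
c [-0.46  0.52  0.33  1.99 -0.26  0.67 -0.07]
c [-0.3   0.85  0.3   1.65 -0.35  0.7   0.07]
c [-0.34  0.71  0.37  1.58 -0.3   0.91  0.03]
b [-0.61  0.74  0.16  2.09 -0.33  0.33 -0.29]
b [-0.71  0.53  0.29  2.02 -0.24  0.63 -0.36]
b [-0.2   0.85  0.29  1.68 -0.35  0.66  0.17]
b [-0.25  0.71  0.38  1.61 -0.32  0.88  0.14]
a [ 0.04  0.74  0.1   2.1  -0.23  0.31  0.23]
a [-0.13  0.54  0.35  2.03 -0.31  0.62  0.32]
a [-0.09  0.85  0.27  1.69 -0.33  0.64  0.25]
a [-0.15  0.71  0.37  1.63 -0.32  0.86  0.24]
d [ 0.73  0.77 -0.57  2.09  0.84  0.53  2.57]
d [-0.32  0.75  1.13  2.03 -0.87  0.95 -1.96]
d [ 0.04  0.89 -0.47  1.58  0.51  0.8   2.39]
d [ 0.04  0.74 -0.47  1.51  0.37  0.98  2.5 ]
c [ 0.01  0.74 -0.37  2.06  0.61  0.44  2.2 ]
c [ 0.07  0.54 -0.44  1.98  0.35  0.7   2.45]
c [ 0.13  0.87 -0.46  1.63  0.52  0.76  2.47]
c [ 0.13  0.72 -0.46  1.56  0.37  0.94  2.6 ]
b [-0.28  0.75 -0.34  2.08  0.62  0.4   1.92]
b [-0.19  0.55 -0.46  2.    0.38  0.67  2.14]
b [ 0.23  0.88 -0.46  1.66  0.54  0.73  2.54]
b [ 0.22  0.72 -0.45  1.6   0.37  0.91  2.69]
a [ 0.36  0.77 -0.38  2.09  0.71  0.41  2.45]
a [ 0.37  0.54 -0.39  2.02  0.33  0.64  2.81]
a [ 0.34  0.88 -0.47  1.68  0.56  0.72  2.63]
a [ 0.32  0.72 -0.43  1.61  0.36  0.89  2.79]
```

```bash
python3 - <<'E'
from h import *
zg=pick("d"); print("zg",zg)
open("zg","w").write(str(zg))
cv2.imwrite("pics/d1.png",camera("scene")["img"])
E
```

```text
above t3.2 [ 442.4 -187.1  118.9] w1.000 F [ 0.2 -0.1  0.5]
down t4.6 [ 442.1 -188.1   19.4] w1.000 F [-0.3 -0.   0.6]
grip t5.1 [ 442.2 -188.1   19.5] w0.407 F [0.2 0.1 4.9]
lifted t6.5 [ 441.2 -187.4  138.2] w0.403 F [ 0.6  1.2 -2. ]
zg 19.456257146596457
```

View pics/d1.png

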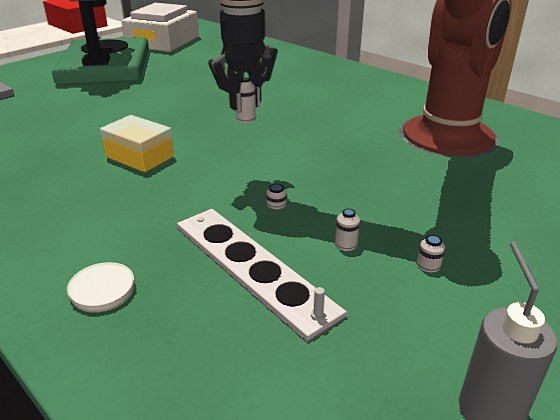

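The scene picture shows lens_d upright in the jaws at about (246,100), with the other objectives still in place. The grip width of 0.40 × 85 ≈ 34 mm fits the 36 mm barrel.

```bash
python3 - <<'E'
from h import *
place("d",float(open("zg").read()))
cv2.imwrite("pics/d2.png",camera("scene")["img"])
E
```

```text
over t8.0 [640.1 120.1 144.1] w0.405 F [ 0.3 -0.7 -2.1]
near t9.9 [640.6 123.3  38.2] w0.411 F [-0.5  0.6 -2.5]
gap 3.7579324790177537
touch df6.3 t12.3 [640.6 123.3  34.6] w0.405 F [-1.1  0.3  3.8]
gap 0.12208746740232357 xy err [ 0.15107008 -0.00639685]
free t14.3 [639.6 123.5 143.1] w1.000 F [-0.9  0.1 -0.6]
```

View pics/d2.png

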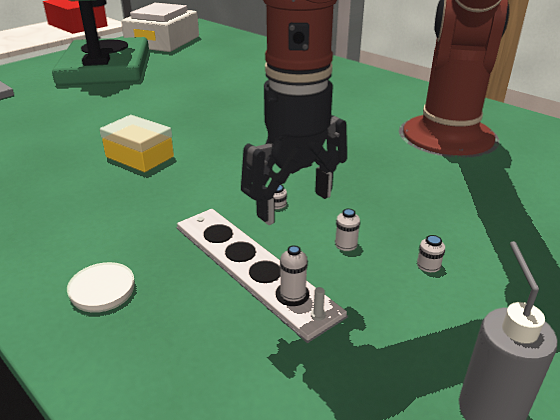

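Lens_d stands upright and centred on the pad next to the post, with its foot at about (292,295) and its glass at (294,250). It touched at the predicted height, so lens_c and lens_b are next.

```bash
python3 - <<'E'
from h import *
for n in "cb":
    zg=pick(n)
    if not .35<sensors.get_grip_width()<.45: print("BAD GRIP"); break
    place(n,zg)
cv2.imwrite("pics/b2.png",camera("scene")["img"])
E
```

```text
above t15.0 [482.5  93.7 115.8] w0.999 F [0.3 0.2 0.3]
down t16.4 [482.5  93.6  16.4] w1.001 F [-0.2  0.1 -0.2]
grip t17.0 [482.6  93.5  16.4] w0.403 F [ 0.1 -0.3  4. ]
lifted t18.4 [481.3  93.7 135.2] w0.404 F [ 0.3  0.1 -1.8]
over t19.0 [632.8  61.4 139. ] w0.400 F [ 0.3 -0.9 -1.2]
near t21.0 [634.3  61.6  35.2] w0.403 F [ 0.2 -0.  -2.2]
gap 3.7683300429673032
touch df5.8 t23.4 [634.2  61.6  31.5] w0.402 F [-0.9  0.6  3.6]
gap 0.07203026532778978 xy err [ 0.10651962 -0.02487427]
free t25.3 [633.3  61.9 140.1] w1.001 F [-0.6  0.2 -0.3]
above t26.3 [436.1 216.5 106.3] w0.999 F [ 0.6 -0.3 -0.8]
down t27.7 [434.5 217.4   6.4] w0.999 F [-0.9  0.5  0.3]
grip t28.3 [434.5 217.4   6.4] w0.405 F [ 0.2 -0.3  5.4]
lifted t29.7 [433.4 217.3 125.3] w0.403 F [-1.  -0.1 -1.1]
over t30.8 [627.    2.5 130.1] w0.406 F [-0.   0.9 -1.5]
near t32.7 [ 6.281e+02 -1.000e-01  2.520e+01] w0.402 F [ 0.1 -0.2 -1.7]
gap 3.788308219678818
touch df6.9 t35.1 [ 6.28e+02 -1.00e-01  2.15e+01] w0.401 F [-1.1  0.   5.2]
gap 0.07856188493025229 xy err [ 0.12471112 -0.0104855 ]
free t37.1 [6.272e+02 3.000e-01 1.301e+02] w1.002 F [-0.8  0.6 -0.6]
```

View pics/b2.png

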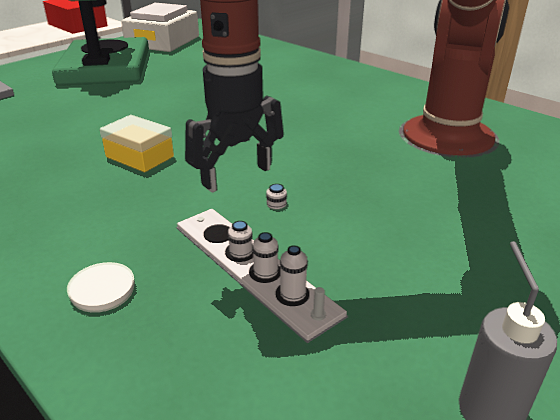

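Lenses d, c and b stand in order on the pads, at about (292,275), (264,258) and (239,240). The far pad at (217,233) is free for lens_a, which is at (277,195).

```bash
python3 - <<'E'
from h import *
zg=pick("a")
if .35<sensors.get_grip_width()<.45:
    place("a",zg)
    manip.move_ptp([450,-250,250],ORI)
t=camera("top");s=camera("scene")
cv2.imwrite("pics/a2.png",s["img"]);cv2.imwrite("pics/a2t.png",t["img"])
B=sorted([tuple(b[0]) for b in blobs(blue(t["img"]),6,400)]);C=sorted([tuple(b[0]) for b in blobs(blue(s["img"]),6,400)],reverse=True)
print(len(B),len(C))
for a,b,n,h in zip(B,C,"dcba",(91,77,63,49)):
    print(n,onz(t,a,h).round(1),onz(s,b,h).round(1),[np.round(x,1) for x in tri(t,a,s,b)],P[n])
E
```

```text
above t37.9 [476.5 -72.  101.3] w0.999 F [1.  0.2 0.5]
down t39.3 [476.1 -72.3   1.9] w1.000 F [-0.   0.3 -0.3]
grip t39.8 [476.1 -72.2   2.1] w0.403 F [-0.6  0.2  5.3]
lifted t41.2 [475.1 -71.8 120.8] w0.401 F [-0.6 -0.2 -2. ]
over t41.8 [620.3 -61.9 124.6] w0.402 F [-0.7  0.4 -0.9]
near t43.8 [621.7 -61.8  20.7] w0.405 F [ 0.5 -0.  -0.6]
gap 3.6599351911076425
touch df6.0 t46.2 [621.7 -61.7  17.1] w0.400 F [-1.5  0.6  5.4]
gap 0.0733342360452287 xy err [ 0.11739133 -0.0468081 ]
free t48.2 [620.9 -61.3 125.6] w0.997 F [-0.1 -0.3 -0.7]
4 4
d [639.1 123.4  91. ] [639.3 123.2  91. ] [array([639.2, 123.3,  91. ]), np.float64(0.4)] (640.4, 123.3)
c [632.6  61.9  77. ] [632.7  61.6  77. ] [array([632.7,  61.8,  77. ]), np.float64(0.3)] (634.1, 61.6)
b [ 6.266e+02 -3.000e-01  6.300e+01] [ 6.269e+02 -4.000e-01  6.300e+01] [array([ 6.267e+02, -4.000e-01,  6.290e+01]), np.float64(0.2)] (627.9, -0.1)
a [620.2 -61.8  49. ] [620.5 -61.9  49. ] [array([620.4, -62. ,  48.9]), np.float64(0.3)] (621.6, -61.7)
```

View pics/a2.png

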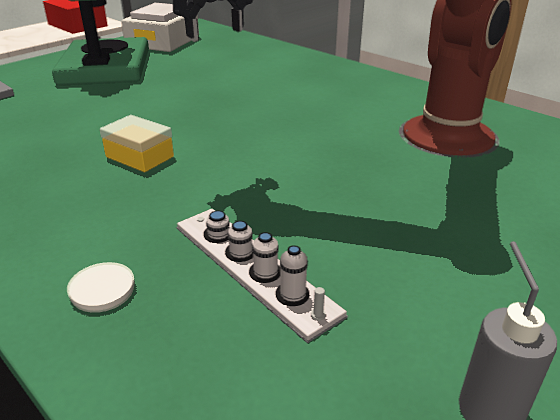

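View pics/a2t.png

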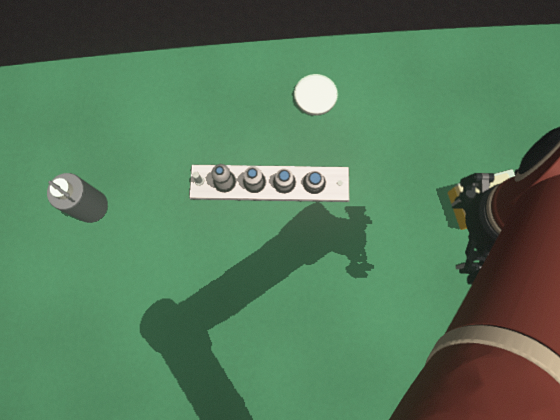

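All four objectives stand upright in height order from the post (scene glass positions (294,250), (265,238), (240,225) and (217,215)). The gripper is well clear of them, so I'm handing in.

```bash
python3 - <<'E'
from h import *
st("end"); manip.job_done()
E
```

```text
end t49.4 [ 451.4 -248.   248.8] w1.003 F [0.2 0.8 0.7]
the job is handed in; nothing more can be done
```

The four objectives are on the rail pads in height order, with the 76 mm one next to the post, then 62, 48 and 34 mm. I handed the job in at about 49 s of the 90 s allowed.

- **Set-down:** Each objective was lowered in 0.5 mm steps until the wrist force rose by about 6 N. Every one touched down within about 0.1 mm of the expected height before release.
- **Final position:** In the last two-camera check, each axis was about 1.5 mm or less from its pad centre (10 mm allowed).
- **Final height:** The tops measured 91.0, 77.0, 62.9 and 48.9 mm, which matches standing upright on the pads.
- **Clearance:** The gripper was open and well away from everything at hand-in.

**Disagreement:** The two cameras placed the pads 4–5 mm apart. I put this down mostly to the pads' visible sides and calibration, and aimed at corrected averages. No other check failed.

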